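# Balance the centrifuge rotor and lock its hub

### The job

One dock of the centrifuge rotor already holds a sample carrier, so the rotor is out of balance: find the balance carrier of the same kind among the three leaning in the sloped rack and stand it upright, flat on the floor of the empty dock opposite. Then turn the hub knob clockwise until it clicks over and stays locked. Leave all the other carriers and the bottle where they are.

Things in the scene. Friction and masses are not known exactly. Their poses are not given: they have to be found in the camera images.
- ref_low: grey tube carrier, low kind: block 100 x 50 (x, y) x 30 mm tall; on top six small caps 11 mm wide at each end (white, 12 mm tall, 20 mm or more from mid-length) and mid-top a black fin 36 (x) x 14 (y) x 40 mm tall. Origin: centre of underside, z up to the fin. A sample: one of the three is in a rotor dock, two wait on plain blocks 116 x 66 x 28 mm just beyond.
- ref_mid: grey tube carrier, mid kind: block 100 x 50 (x, y) x 42 mm tall; on top two caps 19 mm wide side by side at each end (white, 12 mm tall, 20 mm or more from mid-length) and mid-top a black fin 36 (x) x 14 (y) x 40 mm tall. Origin: centre of underside, z up to the fin. A sample: one of the three is in a rotor dock, two wait on plain blocks 116 x 66 x 28 mm just beyond.
- ref_tall: grey tube carrier, tall kind: block 100 x 50 (x, y) x 54 mm tall; on top one large cap 27 mm wide at each end (white, 12 mm tall, 20 mm or more from mid-length) and mid-top a black fin 36 (x) x 14 (y) x 40 mm tall. Origin: centre of underside, z up to the fin. A sample: one of the three is in a rotor dock, two wait on plain blocks 116 x 66 x 28 mm just beyond.
- bal_low: grey tube carrier, low kind: block 100 x 50 (x, y) x 30 mm tall; on top six small caps 11 mm wide at each end (white, 12 mm tall, 20 mm or more from mid-length) and mid-top a black fin 36 (x) x 14 (y) x 40 mm tall. Origin: centre of underside, z up to the fin. A balance carrier in some bay of the sloped rack: its z leans 27 deg to the rack's -x, its x runs up the slope.
- bal_mid: grey tube carrier, mid kind: block 100 x 50 (x, y) x 42 mm tall; on top two caps 19 mm wide side by side at each end (white, 12 mm tall, 20 mm or more from mid-length) and mid-top a black fin 36 (x) x 14 (y) x 40 mm tall. Origin: centre of underside, z up to the fin. A balance carrier in some bay of the sloped rack: its z leans 27 deg to the rack's -x, its x runs up the slope.
- bal_tall: grey tube carrier, tall kind: block 100 x 50 (x, y) x 54 mm tall; on top one large cap 27 mm wide at each end (white, 12 mm tall, 20 mm or more from mid-length) and mid-top a black fin 36 (x) x 14 (y) x 40 mm tall. Origin: centre of underside, z up to the fin. A balance carrier in some bay of the sloped rack: its z leans 27 deg to the rack's -x, its x runs up the slope.
- dock_a: open tray on an end of the rotor arm, either side: 116 (x) x 66 (y) x 15 mm outside, walls and floor 4 mm: 4 mm play round a carrier. Origin: centre of underside, 24 mm over the bench (inner floor 28 mm). Centre 105 mm from the hub axis. It already holds a sample.
- dock_b: open tray on an end of the rotor arm, either side: 116 (x) x 66 (y) x 15 mm outside, walls and floor 4 mm: 4 mm play round a carrier. Origin: centre of underside, 24 mm over the bench (inner floor 28 mm). Centre 105 mm from the hub axis. It is empty.
- knob_grip (a point): grip point on the vertical axis of the black hub knob, midway between the docks. Bar grip 56 (point's x, turns with it) x 16 (y) x 32 mm tall, its top 10 mm above this point; under it, 22 mm below this point, a disc of 60 mm diameter. At the start the bar is square to the rotor arm.
- knob (a joint): hub knob angle, rad, growing clockwise from above: 0 loose (start), 0.9 locked. A sprung detent holds it back with about 0.25 N m at 0, fading to none at 0.45 rad; past that it snaps over (the click) to its stop at 0.9 and stays.
- rotor: rotor on its loading stand, fixed, does not turn: round stand 150 mm diameter, aluminium arm 290 mm long along y, hub in the middle. Origin on the bench under the hub.
- rack: white fixed rack: 3 bays 70 mm apart along y, floor rising along +x at 27 deg, ribs and lower lip 12 mm high. Origin on the bench under the middle bay; carriers' foot centres 48 mm up. A 10 mm steel rail along y at x -2 mm, 198 mm up, on end posts (y +-112), lies over the carriers: reach in and draw out square to the slope, tilted about 27 deg; their middle line passes 66 mm from the rail.
- bottle: bystander: clear reagent bottle, white cap, 58 mm diameter, 130 mm tall, between rotor and rack on the robot's side. Origin: centre of underside.
Mind the look-alikes: they are no part of the job. What is shaped like the bal_tall but green is not meant.

How it is judged:
By the outcome, as a careful person would: the job done as asked, in the order asked, and still so for the second after the job is handed in, with the robot touching nothing.
It also fails if it takes over 53 s, if anything falls off the work surface, if the arm or the gripper's body presses on something with over 40 N, if the wrist force passes 120 N, or if a joint passes its speed limit or range.

### The arm

A 6-joint arm with a two-finger parallel gripper is mounted at the origin on the work surface. World frame = base frame: x ahead of the robot, y to its left, z up, the work surface at z = 0. Lengths are in m, angles in rad, forces in N, time in s.
With the tool pointing down it reaches from about 0.2 to 0.875 m from the base axis. Payload 3.4 kg.
Tool frame: the origin (TCP) lies where the fingers leave the gripper's body, on its centre line; the fingertips stand 97 mm ahead of it and the grasp point (between the pads) lies 78 mm ahead of it; z points along the fingers, y is the line along which they close (so a half turn about z gives the same grasp; the last joint's range is limited). The gripper opens to 94 mm and grips with 3 to 60 N. Pads are 16 mm wide; open, the fingers measure 119 mm over their backs; the gripper's body (75 mm by 177 mm) begins 78 mm behind the grasp point.
Start: joints at [-1.391, 0.276, 1.505, -0, 1.361, -0.121], TCP at [0.17, -0.549, 0.303] pointing down, gripper open.
Joint ranges: [-2.89, 2.89], [-0.75, 2.08], [0.22, 2.7], [-1.18, 4.32], [0.11, 2.71], [-2.7, 2.7]. Speed limits (rad/s): [2.57, 2.57, 3.14, 3.14, 3.14, 3.14].

### API

Orientations are given as a unit quaternion [w, x, y, z].
In Python, from cell import telemetry, imaging, workorder gives the robot as it stands.
- The arm moves only by the tool step_arm, never from a script. Its argument "plan" is a list of rows, each a list of 6 numbers: the shift along the tool's x, y, z in units of 20 cm (1.0 is 20 cm), then the turn, a rotation vector about the tool's x, y, z in units of 60 degrees (1.0 is 60 degrees). A call has 1 to 10 rows; each row is the pose to reach, as a shift and turn from the pose commanded when the call began, along the tool's axes at that moment; what a row does not reach only later rows make up. A row lasts 1/12 s, in which the tool goes at most 41.7 mm and 7.16 degrees, less where a joint would pass 70% of its speed; a pose out of reach is approached as far as the arm can. A call with a number of a shift or a turn outside -1 to 1 is refused whole. A call with a gripper value outside its range is refused whole. "jaw" is the opening, from -1 (shut) to 1 (fully open), set as the call begins (left out, the last holds). The fingers move at their own pace and stop on an object; "squeeze" is the grip in N (left out, the last holds). Time passes only in rows, so rows that repeat a pose let the fingers close. It gives the time, the measured TCP pose, the force, the opening and the grip force at its end, in the units of the state.
- telemetry.observe(): the state, without advancing time (a new reading comes with each control period).
- imaging.grab_frame(name): name is "scene" or "top" or "wrist"; returns a dict with "color" (480x640x3 uint8, red, green, blue), "K" (3x3 intrinsics, pixels), "distortion" ([k1, k2, p1, p2, k3] as OpenCV has them; the pictures are not rectified), "rvec" (rotation vector, rad) and "tvec" (3), from world to camera coordinates, as OpenCV has them; the wrist camera has in their place "T_tool_cam" (4x4, takes a point from camera to tool coordinates, whose origin is the TCP and whose axes are the flange's). Camera axes: x right, y down, z forward; pixel columns grow to the right and rows downward; lengths in m; the calibration is good to about 2 mm. A picture is of the moment at which its call begins: read the wrist's pose just before it. There is no depth.
- workorder.close_job(): hands the job in; it is judged then, once.
The state is a dict: "clock": time; "qpos": joint angles; "dq": joint speeds; "effort": joint torques, N m; "tool_pos": TCP position; "tcp_rot": TCP orientation; "wrist_force": force on the tool from outside, world axes, zero at the start; "ft_torque": the same for the moment, N m; "width": opening from 0.0 (shut) to 1.0 (fully open); "grip_force": force on a finger pad.
Only numpy, scipy, OpenCV 4.12 (cv2) and the standard library are available. Lean on these libraries where they do the work, as an engineer would, in place of code of your own. Each camera call takes 0.05 s, during which the arm holds its last target. There are 200 camera calls.

## Working session

There is one attempt and no reset: what is moved stays moved. The work goes in short steps, Python scripts to look and compute and a tool call to move; the robot and the scene stay as the last step left them, time stands still between calls to the robot, and variables do not carry over. Pictures are saved under pics/ and viewed, at most 10 in all, crops included, and the job is handed in when it is done.

Besides the shell and the picture viewer there is one more tool, called after "Emit:" as name([rows], argument=value, ...), one row to a line, values as JSON. step_arm: Moves the arm, as the interface text tells. Its arguments: {"type":"object","properties":{"plan":{"type":"array"},"jaw":{"type":"number"},"squeeze":{"type":"number"}},"required":["plan"]}

```bash
mkdir -p pics; ls; python3 - <<'E'
from cell import telemetry, imaging
import cv2, numpy as np, pickle
s=telemetry.observe();print({k:np.round(v,3).tolist() for k,v in s.items()})
D={}
for n in("scene","top"):
    f=imaging.grab_frame(n);D[n]=f;cv2.imwrite(f"pics/{n}0.png",f["color"][:,:,::-1])
    print(n,f["K"],f["distortion"],f["rvec"],f["tvec"])
pickle.dump(D,open("f0.pkl","wb"))
E
```

```text
pics
{'clock': 0.0, 'qpos': [-1.391, 0.277, 1.506, -0.0, 1.361, -0.121], 'dq': [0.001, 0.0, -0.001, -0.001, 0.0, 0.002], 'effort': [0.0, -40.458, -23.723, 0.07, 0.034, -0.0], 'tool_pos': [0.17, -0.549, 0.302], 'tcp_rot': [-0.001, 0.989, 0.15, -0.0], 'wrist_force': [0.329, 0.245, 0.637], 'ft_torque': [-0.029, -0.049, -0.002], 'grip_force': 0.0, 'width': 0.998}
scene [[559.82182817   0.         320.69979241]
 [  0.         559.82182817 232.4946427 ]
 [  0.           0.           1.        ]] [-0.02694348  0.          0.          0.          0.        ] [ 1.86548365  1.90301048 -0.55704953] [ 0.01555634 -0.45465412  1.45237902]
top [[519.16778692   0.         319.17170225]
 [  0.         519.16778692 237.41869401]
 [  0.           0.           1.        ]] [-0.10437226  0.          0.          0.          0.        ] [ 2.13959479 -2.14446726  0.14040134] [-0.00453389  0.61552554  0.7996658 ]
```

View pics/top0.png

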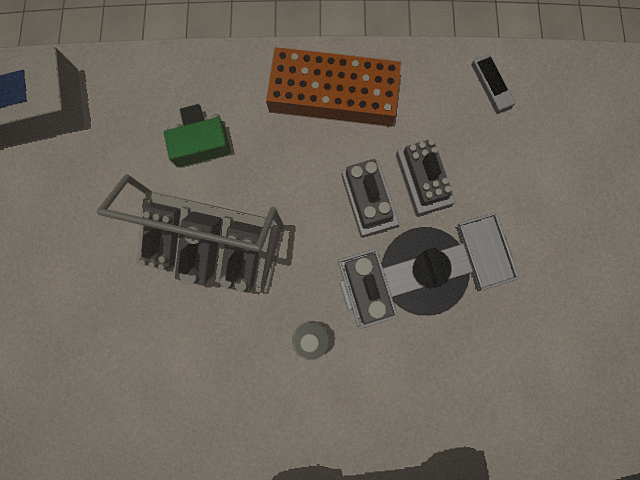

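View pics/scene0.png

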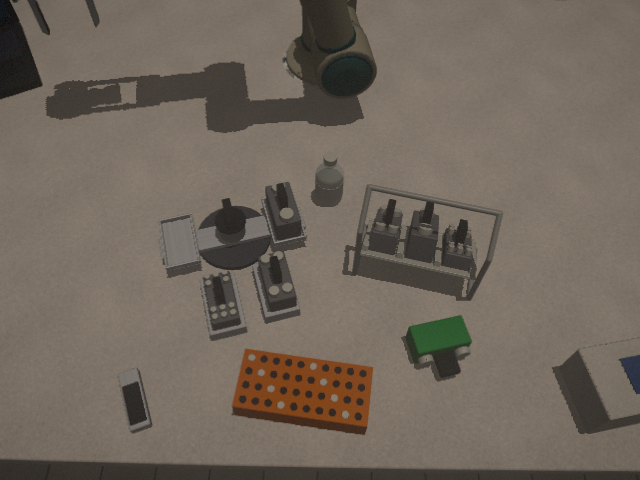

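Top view: the docked sample (365,288) shows one large cap at each end, so it is the tall kind. The empty dock is at (487,252). The rack bays are at about (155,240), (198,250) and (240,260). The green one at (195,140) is a decoy. I'll enlarge to confirm which bay.

```bash
python3 - <<'E'
import pickle,cv2,numpy as np
D=pickle.load(open("f0.pkl","rb"))
def c(n,x0,y0,w,h,s): 
    return cv2.resize(np.clip(D[n]["color"][y0:y0+h,x0:x0+w,::-1].astype(float)*1.6,0,255).astype(np.uint8),(w*s,h*s),interpolation=cv2.INTER_CUBIC)
a=c("top",90,170,200,130,4);b=c("scene",345,175,160,130,3)[:,:]
cv2.imwrite("pics/c1.png",a)
cv2.imwrite("pics/c2.png",np.vstack([c("top",330,205,200,130,4)]))
cv2.imwrite("pics/c3.png",c("scene",345,178,160,120,5))
E
```

```text
(no output)
```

View pics/c1.png

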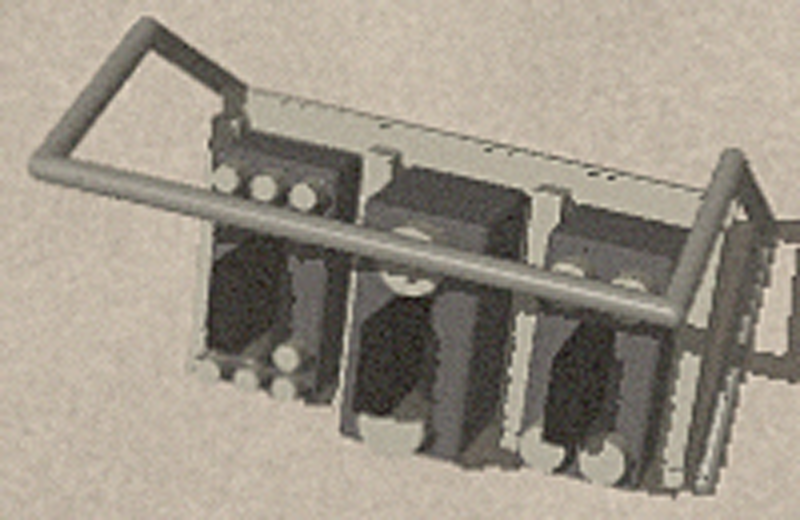

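View pics/c2.png

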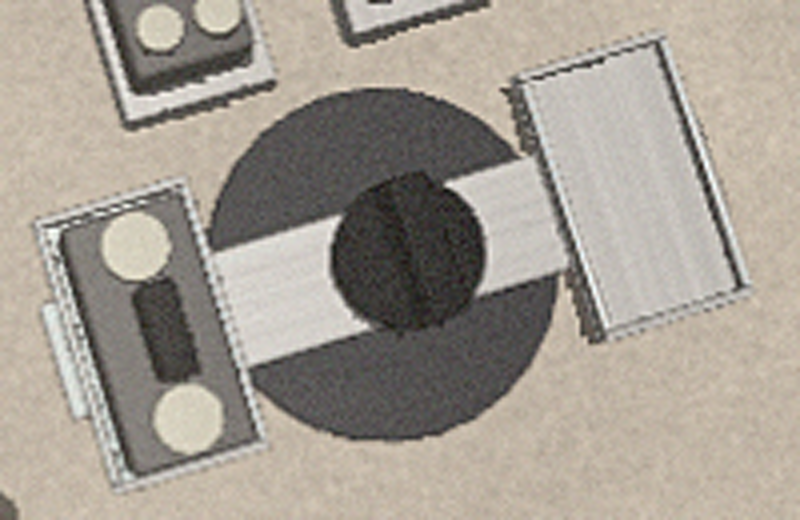

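View pics/c3.png

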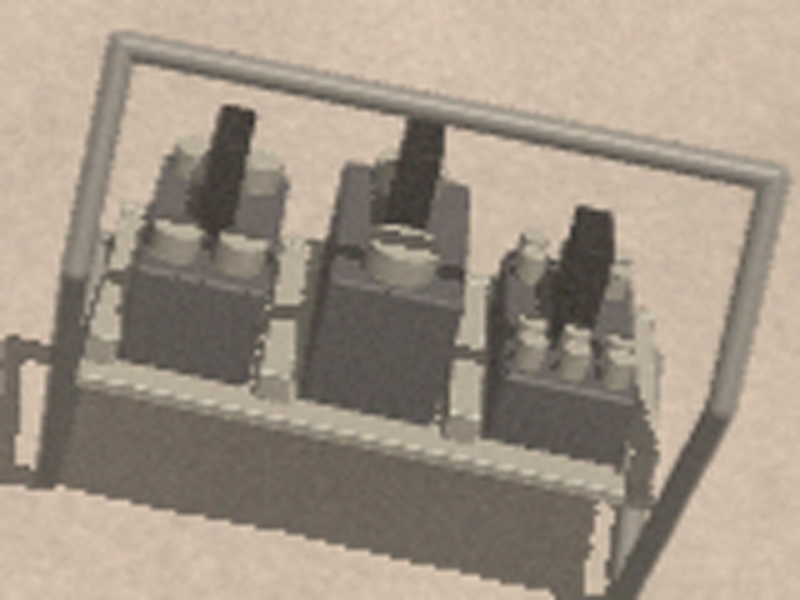

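Bay candidates in the top view are left (155,240) with six small caps, middle (198,250) with one large cap per end, and right (240,260) with two caps per end. The middle one, grey and tall kind, is the target. Next I'll fit the rotor and rack poses.

```bash
cat > h.py <<'E'
import numpy as np,cv2,pickle
from scipy.optimize import least_squares
from scipy.spatial.transform import Rotation as R
D=pickle.load(open("f0.pkl","rb"))
def proj(n,P):
    f=D[n];return cv2.projectPoints(np.array(P,float).reshape(-1,3),f["rvec"],f["tvec"],f["K"],f["distortion"])[0][:,0]
def place(p,P):
    return R.from_euler('z',p[2]).apply(np.array(P,float))+[p[0],p[1],0]
t=np.radians(27)
RC=np.array([[np.cos(t),0,-np.sin(t)],[0,1,0],[np.sin(t),0,np.cos(t)]]) # carrier in rack frame, x up slope, z leans -x
def carr(P,dx=0,dy=0): return (np.array(P,float)+[dx,dy,0])@RC.T+[0,0,.048]
E
cat > fit.py <<'E'
from h import *
a=np.array
obs=[]
c2=lambda L:a(L)/4+[330,205]; c1=lambda L:a(L)/4+[90,170]; c3=lambda L:a(L)/5+[345,178]
hx,hy=.058,.033
box=lambda y0,z:[[hx,y0+hy,z],[hx,y0-hy,z],[-hx,y0-hy,z],[-hx,y0+hy,z]]
rot=[("top",box(-.105,.039),c2([[515,78],[660,38],[748,290],[605,338]])),
     ("top",box(.105,.039),c2([[38,222],[185,182],[265,440],[120,490]]))]
def f(p,S): return np.concatenate([(proj(n,place(p,P))-q).ravel() for n,P,q in S])
r=least_squares(f,[.5,-.2,0],args=(rot,));print("rotor",r.x,np.round(r.fun.reshape(-1,2),1).tolist())
pr=r.x
print("knob top c2",(proj("top",place(pr,[[0,.0,.0]]))-[330,205])*4)
rack=[("top",[[-.002,.112,.198],[-.002,-.112,.198]],c1([[40,165],[678,305]])),
      ("scene",[[-.002,-.112,.198],[-.002,.112,.198]],c3([[120,42],[782,175]]))]
r=least_squares(f,[.4,.2,0],args=(rack,));print("rack",r.x,np.round(r.fun.reshape(-1,2),1).tolist())
pk=r.x
np.save("poses.npy",[pr,pk])
# overlays
def draw(im,n,P,o,s,E,col):
    q=(proj(n,P)-o)*s
    for i,j in E: cv2.line(im,tuple(np.int32(q[i])),tuple(np.int32(q[j])),col,1)
BE=[(i,j) for i in range(8) for j in range(i) if bin(i^j).count('1')==1]
def bx(lx,ly,z0,z1): return [[sx*lx/2,sy*ly/2,z] for sx in(-1,1) for sy in(-1,1) for z in(z0,z1)]
def crop(n,x0,y0,w,h,s): 
    return cv2.resize(np.clip(D[n]["color"][y0:y0+h,x0:x0+w,::-1].astype(float)*1.6,0,255).astype(np.uint8),(w*s,h*s),interpolation=cv2.INTER_CUBIC)
V=[]
for n,x0,y0,w,h,s in(("top",90,170,190,130,4),("scene",345,178,190,120,4)):
    im=crop(n,x0,y0,w,h,s)
    for B,c in((bx(.1,.05,0,.054),(0,255,0)),(bx(.036,.014,.054,.094),(0,0,255))):
        draw(im,n,place(pk,carr(B)),[x0,y0],s,BE,c)
    draw(im,n,place(pk,[[-.002,.112,.198],[-.002,-.112,.198]]),[x0,y0],s,[(0,1)],(255,0,0))
    V.append(im)
im=np.vstack(V);cv2.imwrite("pics/ov1.png",cv2.resize(im,None,fx=.6,fy=.6,interpolation=cv2.INTER_AREA) if im.shape[0]>1000 and 0 else im[:, :])
cv2.imwrite("pics/ov1.png",np.hstack([cv2.resize(v[:, :],None,fx=.52,fy=.52,interpolation=cv2.INTER_AREA) for v in V]) if 0 else cv2.resize(im,None,fx=.59,fy=.59,interpolation=cv2.INTER_AREA))
E
python3 fit.py
```

```text
rotor [ 0.56298071 -0.18380883  0.29003287] [[0.1, -1.3], [0.9, -2.5], [2.0, 1.3], [0.3, 1.2], [-2.4, -0.5], [-0.4, -2.2], [1.3, 2.0], [-1.7, 1.6]]
knob top c2 [[376.98075452 265.54202151]]
rack [ 0.60784044  0.18230972 -0.2192054 ] [[0.1, 0.2], [-1.5, 0.2], [0.0, 1.0], [-1.9, 0.1]]
```

View pics/ov1.png

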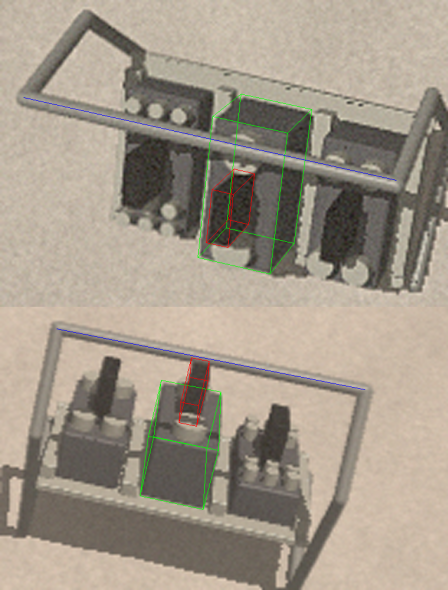

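```bash
cat >> h.py <<'E'
def state():
    from cell import telemetry
    s=telemetry.observe();q=s["tcp_rot"];return s,np.array(s["tool_pos"]),R.from_quat([q[1],q[2],q[3],q[0]])
def go(pt,Rt,show=True):
    s,p,r=state(); d=r.inv().apply(np.array(pt)-p)/.2; w=(r.inv()*Rt).as_rotvec()/np.radians(60)
    n=max(np.linalg.norm(d)*200/41.7,np.linalg.norm(w)*60/7.16)
    print("row",np.round(np.r_[d,w],3).tolist(),"n>=%.1f"%n,"clock",round(s["clock"],2),"F",np.round(s["wrist_force"],1))
def tooldown(yaw): # tool x along yaw, z down
    return R.from_matrix(np.array([[np.cos(yaw),np.sin(yaw),0],[np.sin(yaw),-np.cos(yaw),0],[0,0,-1]]).T.T)
def snap(fn):
    from cell import imaging
    s,p,r=state(); f=imaging.grab_frame("wrist"); T=np.array(f["T_tool_cam"])
    W=np.eye(4);W[:3,:3]=r.as_matrix();W[:3,3]=p; C=np.linalg.inv(W@T)
    f["rvec"]=cv2.Rodrigues(C[:3,:3])[0];f["tvec"]=C[:3,3]
    pickle.dump(f,open("%s.pkl"%fn,"wb"));D[fn]=f;return f
E
python3 - <<'E'
from h import *
f=snap("w0");print(f["T_tool_cam"],f["K"],f["distortion"])
print(tooldown(.3).as_matrix())
go([.5,-.25,.40],tooldown(.29))
E
```

```text
[[-9.17142578e-04 -9.66383784e-01 -2.57102200e-01  7.50952745e-02]
 [ 9.99998776e-01 -1.21225433e-03  9.89339926e-04  6.92984131e-05]
 [-1.26775532e-03 -2.57100978e-01  9.66383713e-01 -8.17238443e-02]
 [ 0.00000000e+00  0.00000000e+00  0.00000000e+00  1.00000000e+00]] [[432.22171905   0.         310.81350227]
 [  0.         432.22171905 243.10054549]
 [  0.           0.           1.        ]] [0.01241831 0.         0.         0.         0.        ]
[[ 0.95533649  0.29552021  0.        ]
 [ 0.29552021 -0.95533649  0.        ]
 [ 0.          0.         -1.        ]]
row [2.017, -0.94, -0.488, -0.001, -0.0, 0.01] n>=10.9 clock 0.15 F [ 0.9  0.2 -0.5]
```

Emit:
step_arm([
  [1, -0.47, -0.49, 0, 0, 0],
  [1, -0.47, -0.49, 0, 0, 0],
  [1, -0.47, -0.49, 0, 0, 0],
  [1, -0.47, -0.49, 0, 0, 0],
  [1, -0.47, -0.49, 0, 0, 0],
  [1, -0.47, -0.49, 0, 0, 0],
  [1, -0.47, -0.49, 0, 0, 0],
])

```text
clock: 0.73
tool_pos: [0.3373, -0.397, 0.4038]
tcp_rot: [0.002, 0.988, 0.153, 0.003]
wrist_force: [-0.4, -0.1, 0.3]
width: 1.002
grip_force: 0.0
```

Emit:
step_arm([
  [1, -0.47, 0, 0, 0, 0],
  [1, -0.47, 0, 0, 0, 0],
  [1, -0.47, 0, 0, 0, 0],
  [1, -0.47, 0, 0, 0, 0],
  [1, -0.47, 0, 0, 0, 0],
  [1, -0.47, 0, 0, 0, 0],
  [1, -0.47, 0, 0, 0, 0],
  [1, -0.47, 0, 0, 0, 0],
])

```text
clock: 1.4
tool_pos: [0.4963, -0.2515, 0.3999]
tcp_rot: [0.0, 0.989, 0.15, -0.001]
wrist_force: [-0.2, -0.3, -0.3]
width: 0.997
grip_force: 0.0
```

```bash
python3 - <<'E'
from h import *
f=snap("w1");s,p,r=state();print(p,s["clock"])
im=np.clip(f["color"][:,:,::-1]*1.5,0,255).astype(np.uint8).copy()
pr,pk=np.load("poses.npy")
for y0 in(-.105,.105):
    q=proj("w1",place(pr,[[x,y0+y,.039] for x,y in((.058,.033),(.058,-.033),(-.058,-.033),(-.058,.033))]))
    cv2.polylines(im,[np.int32(q)],True,(0,255,0),1)
cv2.imwrite("pics/w1.png",im)
E
```

```text
[ 0.49582177 -0.25212013  0.40010599] 1.45
```

View pics/w1.png

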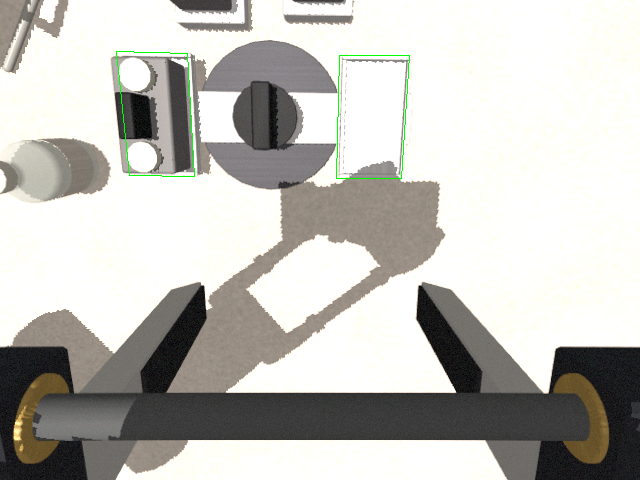

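The wrist view shows dock_b at about (374,117), the knob bar at (263,115) and the docked carrier at (152,115). The fit is a few px off, so I'll refine it by edge alignment.

```bash
cat >> h.py <<'E'
def ld(n): D[n]=pickle.load(open("%s.pkl"%n,"rb"))
def grad(n,s=1.2):
    g=cv2.GaussianBlur(cv2.cvtColor(D[n]["color"],cv2.COLOR_RGB2GRAY).astype(np.float32),(0,0),s)
    return np.hypot(cv2.Sobel(g,-1,1,0),cv2.Sobel(g,-1,0,1))
def score(n,G,P):
    q=proj(n,P).astype(np.float32);return cv2.remap(G,q[:,0],q[:,1],cv2.INTER_LINEAR).mean()
def poly(C,k=40):
    C=np.array(C);return np.concatenate([C[i]+(C[(i+1)%len(C)]-C[i])*np.linspace(0,1,k)[:,None] for i in range(len(C))])
def rect(lx,ly,z,x=0,y=0): return poly([[x+lx/2,y+ly/2,z],[x+lx/2,y-ly/2,z],[x-lx/2,y-ly/2,z],[x-lx/2,y+ly/2,z]])
def circ(r,z):
    a=np.linspace(0,2*np.pi,120);return np.c_[r*np.cos(a),r*np.sin(a),0*a+z]
def search(fun,p0,st,it=4):
    p=np.array(p0,float);st=np.array(st,float);best=fun(p)
    for _ in range(it):
        K=np.arange(-4,5)
        c=[(fun(p+st*[i,j,k]),i,j,k) for i in K for j in K for k in K];b=max(c);p=p+st*b[1:];best=b[0];st=st/3
    return p,best
E
python3 - <<'E'
from h import *
ld("w1");pr,pk=np.load("poses.npy")
P=np.r_[rect(.116,.066,.039,0,-.105),rect(.108,.058,.039,0,-.105)]
for ns in(["w1"],["top"],["scene"],["w1","top","scene"]):
    G={n:grad(n) for n in ns}
    F=lambda p:sum(score(n,G[n],place(p,P))/G[n].std() for n in ns)
    p,b=search(F,pr,[.003,.003,.015]);print(ns,p.round(4),round(b,2),round(F(pr),2))
G=grad("w1")
for z in np.arange(.0,.12,.005):   # knob disc, given centre p
    print(round(z,3),*[round(float(score(n,grad(n),place(p,circ(.03,z)))/G.std()),2) for n in("w1","top","scene")],'stand',*[round(float(score(n,grad(n),place(p,circ(.075,z)))/G.std()),2) for n in("w1","top")])
E
```

```text
['w1'] [ 0.5611 -0.1839  0.2873] 1.88 1.26
['top'] [ 0.5606 -0.1805  0.2873] 2.71 1.88
['scene'] [ 0.564  -0.1816  0.3006] 2.24 1.81
['w1', 'top', 'scene'] [ 0.5635 -0.1797  0.2917] 6.01 4.95
0.0 0.28 0.65 0.58 stand 1.6 1.31
0.005 0.35 0.64 0.6 stand 1.53 1.51
0.01 0.53 0.63 0.6 stand 1.36 1.77
0.015 0.9 0.62 0.6 stand 1.34 2.02
0.02 1.43 0.6 0.63 stand 1.38 2.17
0.025 1.89 0.58 0.61 stand 1.33 2.13
0.03 2.04 0.57 0.51 stand 1.28 1.94
0.035 1.75 0.57 0.53 stand 1.23 1.68
0.04 1.26 0.59 0.59 stand 1.18 1.53
0.045 0.85 0.64 0.56 stand 1.16 1.51
0.05 0.69 0.74 0.55 stand 1.19 1.5
0.055 0.68 0.89 0.59 stand 1.2 1.43
0.06 0.72 1.11 0.66 stand 1.21 1.34
0.065 0.78 1.44 0.79 stand 1.16 1.26
0.07 0.8 1.86 1.03 stand 1.14 1.16
0.075 0.8 2.25 1.18 stand 1.18 1.06
0.08 0.76 2.41 1.09 stand 1.3 0.96
0.085 0.72 2.22 0.93 stand 1.37 0.87
0.09 0.68 1.77 0.81 stand 1.29 0.81
0.095 0.64 1.27 0.8 stand 1.14 0.75
0.1 0.62 0.91 0.71 stand 1.01 0.7
0.105 0.59 0.72 0.48 stand 0.92 0.67
0.11 0.57 0.64 0.39 stand 0.88 0.65
0.115 0.54 0.58 0.37 stand 0.92 0.63
```

```bash
cat >> h.py <<'E'
def rackpose(pk,zc,xc=0,yc=0):
    Rc=R.from_euler('z',pk[2]).as_matrix()@RC
    return place(pk,carr([[xc,yc,zc]]))[0],R.from_matrix(Rc@np.diag([1,-1,-1.]))
E
python3 - <<'E'
from h import *
pr,pk=np.load("poses.npy")
P=rackpose(pk,.295);print(P[0]);go(*P)
E
```

```text
[0.47711805 0.21143274 0.31084692]
row [0.597, -2.242, 0.445, -0.116, 0.442, 0.487] n>=11.3 clock 1.45 F [ 0.9  0.1 -0.4]
```

Emit:
step_arm([
  [0.3, -1, 0, -0.06, 0.22, 0.24],
  [0.3, -1, 0, -0.06, 0.22, 0.24],
  [0.3, -1, 0, -0.06, 0.22, 0.24],
  [0.3, -1, 0, -0.06, 0.22, 0.24],
  [0.3, -1, 0, -0.06, 0.22, 0.24],
  [0.3, -1, 0, -0.06, 0.22, 0.24],
], jaw=0.1)

```text
clock: 1.95
tool_pos: [0.4925, -0.0376, 0.4012]
tcp_rot: [0.012, 0.993, 0.026, 0.118]
wrist_force: [0.4, -1.5, -0.6]
width: 0.609
grip_force: 0.0
```

```bash
python3 - <<'E'
from h import *
pr,pk=np.load("poses.npy")
go(*rackpose(pk,.295))
E
```

```text
row [-0.112, -1.26, 0.399, -0.062, 0.219, 0.251] n>=6.4 clock 1.95 F [ 0.4 -1.5 -0.6]
```

Emit:
step_arm([
  [-0.05, -0.63, 0.2, -0.06, 0.22, 0.25],
  [-0.05, -0.63, 0.2, -0.06, 0.22, 0.25],
  [-0.05, -0.63, 0.2, -0.06, 0.22, 0.25],
  [-0.05, -0.63, 0.2, -0.06, 0.22, 0.25],
  [-0.05, -0.63, 0.2, -0.06, 0.22, 0.25],
])

```text
clock: 2.37
tool_pos: [0.4856, 0.0848, 0.3523]
tcp_rot: [0.026, 0.967, -0.106, 0.23]
wrist_force: [0.3, 0.3, -1.0]
width: 0.548
grip_force: 0.0
```

```bash
python3 - <<'E'
from h import *
pr,pk=np.load("poses.npy")
go(*rackpose(pk,.295))
E
```

```text
row [-0.253, -0.609, 0.104, 0.001, 0.003, 0.0] n>=3.2 clock 2.37 F [ 0.3  0.3 -1. ]
```

Emit:
step_arm([
  [-0.25, -0.61, 0.1, 0, 0, 0],
  [-0.25, -0.61, 0.1, 0, 0, 0],
  [-0.25, -0.61, 0.1, 0, 0, 0],
  [-0.25, -0.61, 0.1, 0, 0, 0],
  [-0.25, -0.61, 0.1, 0, 0, 0],
  [-0.25, -0.61, 0.1, 0, 0, 0],
])

```text
clock: 2.87
tool_pos: [0.4818, 0.2072, 0.3146]
tcp_rot: [0.028, 0.966, -0.108, 0.232]
wrist_force: [0.1, -1.0, -0.2]
width: 0.547
grip_force: 0.0
```

```bash
python3 - <<'E'
from h import *
f=snap("w2");pr,pk=np.load("poses.npy")
go(*rackpose(pk,.295))
# fit rack yaw/x/y with block top & fin edges of target
B=lambda p:place(p,carr(np.r_[rect(.1,.05,.054),rect(.036,.014,.094)]))
for ns in(["w2"],["top","scene"],["w2","top","scene"]):
    G={n:grad(n) for n in ns}
    F=lambda p:sum(score(n,G[n],B(p))/G[n].std() for n in ns)
    p,b=search(F,pk,[.003,.003,.01]);print(ns,p.round(4),round(b,2),round(F(pk),2))
im=np.clip(f["color"][:,:,::-1]*1.5,0,255).astype(np.uint8).copy()
for P,c in((pk,(0,0,255)),):
    for q in proj("w2",B(P)): cv2.circle(im,tuple(np.int32(q)),1,c,-1)
    q=proj("w2",place(P,[[-.002,.112,.198],[-.002,-.112,.198]]));cv2.line(im,tuple(np.int32(q[0])),tuple(np.int32(q[1])),(255,0,0),1)
cv2.imwrite("pics/w2.png",im)
E
```

```text
row [-0.035, -0.017, 0.006, 0.004, -0.002, -0.003] n>=0.2 clock 2.92 F [ 0.2 -0.3 -0.2]
['w2'] [ 0.6087  0.1798 -0.2477] 2.04 1.48
['top', 'scene'] [ 0.6086  0.1824 -0.2088] 5.93 5.85
['w2', 'top', 'scene'] [ 0.6084  0.1804 -0.2399] 7.87 7.32
```

View pics/w2.png

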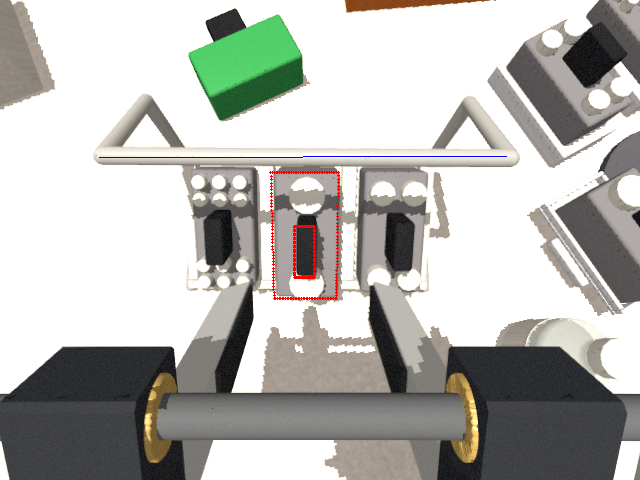

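The wrist view confirms the middle bay. The model overlays the block at (305,235) and the fin at (305,250), and the blue line lies along the rail. I'll approach now.

```bash
python3 - <<'E'
from h import *
pk=np.array([.6083,.1810,-.2192]);go(*rackpose(pk,.196));go(*rackpose(pk,.156))
E
```

```text
row [-0.032, -0.014, 0.503, 0.004, -0.002, -0.003] n>=2.4 clock 2.92 F [ 0.2 -0.3 -0.2]
row [-0.033, -0.015, 0.703, 0.004, -0.002, -0.003] n>=3.4 clock 2.92 F [ 0.2 -0.3 -0.2]
```

Emit:
step_arm([
  [-0.03, -0.015, 0.0, 0, 0, 0],
  [-0.03, -0.015, 0.15, 0, 0, 0],
  [-0.03, -0.015, 0.3, 0, 0, 0],
  [-0.03, -0.015, 0.45, 0, 0, 0],
  [-0.03, -0.015, 0.5, 0, 0, 0],
  [-0.03, -0.015, 0.56, 0, 0, 0],
  [-0.03, -0.015, 0.63, 0, 0, 0],
  [-0.03, -0.015, 0.7, 0, 0, 0],
  [-0.03, -0.015, 0.7, 0, 0, 0],
  [-0.03, -0.015, 0.7, 0, 0, 0],
], jaw=-0.1)

```text
clock: 3.75
tool_pos: [0.5388, 0.1978, 0.1876]
tcp_rot: [0.027, 0.966, -0.109, 0.232]
wrist_force: [0.0, -0.3, 0.5]
width: 0.446
grip_force: 0.0
```

```bash
python3 - <<'E'
from h import *
pk=np.array([.6083,.1810,-.2192]);go(*rackpose(pk,.156))
print(state()[0]["width"])
E
```

```text
row [0.002, 0.007, 0.004, 0.003, -0.001, -0.003] n>=0.0 clock 3.75 F [ 0.  -0.3  0.5]
0.4460106799878507
```

Emit:
step_arm([
  [0, 0, 0, 0, 0, 0],
  [0, 0, 0, 0, 0, 0],
  [0, 0, 0, 0, 0, 0],
  [0, 0, 0, 0, 0, 0],
  [0, 0, 0, 0, 0, 0],
  [0, 0, 0, 0, 0, 0],
  [0, 0, 0, 0, 0, 0],
], jaw=-1, squeeze=50)

```text
clock: 4.33
tool_pos: [0.5385, 0.1988, 0.1874]
tcp_rot: [0.027, 0.966, -0.108, 0.232]
wrist_force: [-2.1, -0.3, 2.1]
width: 0.144
grip_force: 50.0
```

Emit:
step_arm([
  [0, 0, -0.03, 0, 0, 0],
  [0, 0, -0.09, 0, 0, 0],
  [0, 0, -0.17, 0, 0, 0],
  [0, 0, -0.26, 0, 0, 0],
  [0, 0, -0.36, 0, 0, 0],
  [0, 0, -0.46, 0, 0, 0],
  [0, 0, -0.56, 0, 0, 0],
  [0, 0, -0.66, 0, 0, 0],
  [0, 0, -0.74, 0, 0, 0],
  [0, 0, -0.8, 0, 0, 0],
])

```text
clock: 5.17
tool_pos: [0.4663, 0.2152, 0.3303]
tcp_rot: [0.026, 0.966, -0.108, 0.232]
wrist_force: [0.8, -0.2, -4.3]
width: 0.145
grip_force: 50.0
```

```bash
python3 - <<'E'
from h import *
pr=np.array([.5625,-.1815,.29])
c=place(pr,[[0,-.105,0]])[0];print(c)
P=c+[0,0,.028+.156+.10];go(P,tooldown(.29))
# intermediate
s,p,r=state();print(p)
go([.42,.05,.36],tooldown(.05))
E
```

```text
[ 0.59252498 -0.28211561  0.        ]
row [0.932, 2.286, 0.736, 0.116, -0.439, -0.48] n>=12.4 clock 5.17 F [ 0.8 -0.2 -4.3]
[0.46628879 0.21520384 0.33033642]
row [0.028, 0.857, -0.151, 0.062, -0.447, -0.255] n>=4.3 clock 5.17 F [ 0.8 -0.2 -4.3]
```

Emit:
step_arm([
  [0.0, 0.1, -0.08, 0.0, -0.05, -0.03],
  [0.03, 0.25, -0.15, 0.03, -0.16, -0.09],
  [0.03, 0.4, -0.15, 0.04, -0.26, -0.15],
  [0.03, 0.55, -0.15, 0.05, -0.35, -0.2],
  [0.03, 0.7, -0.15, 0.06, -0.44, -0.25],
  [0.03, 0.85, -0.15, 0.06, -0.45, -0.255],
  [0.03, 0.85, -0.15, 0.06, -0.45, -0.255],
])

```text
clock: 5.75
tool_pos: [0.4221, 0.0463, 0.3587]
tcp_rot: [0.003, 1.0, 0.022, -0.003]
wrist_force: [1.2, 0.3, -2.6]
width: 0.145
grip_force: 50.0
```

```bash
python3 - <<'E'
from h import *
go([.59,-.18,.36],tooldown(.2));go([.5925,-.2821,.33],tooldown(.29))
E
```

```text
row [0.788, 1.168, -0.005, 0.005, 0.007, -0.149] n>=6.8 clock 5.75 F [ 1.2  0.3 -2.6]
row [0.779, 1.677, 0.148, 0.005, 0.007, -0.235] n>=8.9 clock 5.75 F [ 1.2  0.3 -2.6]
```

Emit:
step_arm([
  [0.05, 0.08, 0, 0.0, 0.0, -0.02],
  [0.15, 0.22, 0, 0.0, 0.0, -0.05],
  [0.27, 0.38, 0, 0.0, 0.0, -0.09],
  [0.39, 0.54, 0, 0.0, 0.0, -0.13],
  [0.51, 0.7, 0, 0.0, 0.0, -0.17],
  [0.63, 0.86, 0, 0, 0, -0.2],
  [0.7, 0.96, 0, 0, 0, -0.235],
  [0.72, 1, 0, 0, 0, -0.235],
  [0.72, 1, 0, 0, 0, -0.235],
])

```text
clock: 6.5
tool_pos: [0.5767, -0.1428, 0.3579]
tcp_rot: [0.001, 0.989, 0.146, -0.002]
wrist_force: [0.6, 0.9, -3.4]
width: 0.145
grip_force: 50.0
```

```bash
python3 - <<'E'
from h import *
go([.5925,-.2821,.284],tooldown(.29))
E
```

```text
row [-0.124, 0.689, 0.37, 0.0, 0.004, 0.003] n>=3.8 clock 6.5 F [ 0.6  0.9 -3.4]
```

Emit:
step_arm([
  [-0.02, 0.1, 0, 0, 0, 0],
  [-0.06, 0.25, 0, 0, 0, 0],
  [-0.1, 0.42, 0, 0, 0, 0],
  [-0.12, 0.58, 0, 0, 0, 0],
  [-0.12, 0.69, 0, 0, 0, 0],
  [-0.12, 0.69, 0.1, 0, 0, 0],
  [-0.12, 0.69, 0.25, 0, 0, 0],
  [-0.12, 0.69, 0.37, 0, 0, 0],
  [-0.12, 0.69, 0.37, 0, 0, 0],
  [-0.12, 0.69, 0.37, 0, 0, 0],
])

```text
clock: 7.33
tool_pos: [0.5919, -0.2786, 0.2847]
tcp_rot: [-0.001, 0.989, 0.148, -0.003]
wrist_force: [0.5, -0.2, -1.9]
width: 0.148
grip_force: 50.0
```

```bash
python3 - <<'E'
from h import *
f=snap("w3");s,p,r=state();print(p,s["clock"])
pr=np.array([.5625,-.1815,.29])
def H(q): # carrier block in hand: q=(dx,dz,pitch) tool frame -> world; top and bottom rims, fin top
    P=np.r_[rect(.1,.05,.054),rect(.1,.05,0)[:160]]
    P=R.from_euler('y',q[2]).apply(P-[0,0,.078])+[q[0],0,.078+q[1]-.156]
    return r.apply(P*[1,-1,-1])+p
P2=np.r_[rect(.116,.066,.039,0,-.105),rect(.108,.058,.039,0,-.105)]
im=np.clip(f["color"][:,:,::-1]*1.5,0,255).astype(np.uint8).copy()
for q in proj("w3",H([0,0,0])): cv2.circle(im,tuple(np.int32(q)),1,(0,0,255),-1)
for q in proj("w3",place(pr,P2)): cv2.circle(im,tuple(np.int32(q)),1,(0,255,0),-1)
cv2.imwrite("pics/w3.png",im)
E
```

```text
[ 0.59295302 -0.27937589  0.28668729] 7.3833
```

View pics/w3.png

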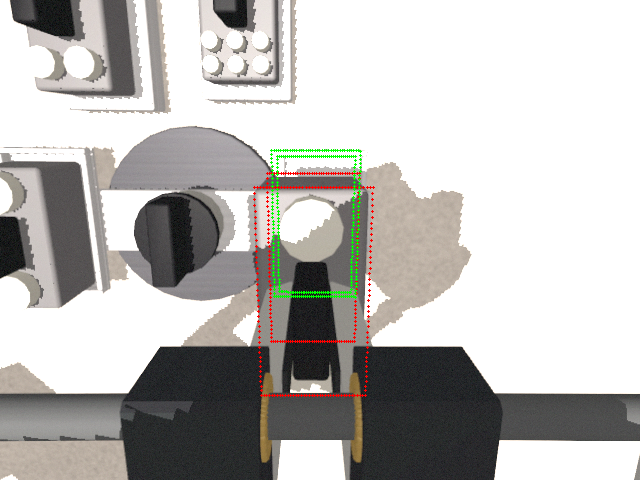

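```bash
python3 - <<'E'
from h import *
import itertools
ld("w3");f=D["w3"];G=grad("w3",.8)
s,p,r=state()
g=cv2.cvtColor(f["color"],cv2.COLOR_RGB2GRAY)
print("cols 275-290, 340-352 rows 144-206");print(g[144:206,278:288].mean(1).astype(int).tolist());print(g[144:206,342:352].mean(1).astype(int).tolist())
print("rows 200-206");print(g[198:206,244:276].mean(0).astype(int).tolist(),g[198:206,352:380].mean(0).astype(int).tolist())
# dock fit, far outer+inner rim of b, dock a
def ln(a,b,k=40): return np.array(a)+(np.array(b)-a)*np.linspace(0,1,k)[:,None]
P=np.r_[ln([.058,-.138,.039],[.058,-.072,.039]),ln([.054,-.134,.039],[.054,-.076,.039]),ln([.058,-.072,.039],[.045,-.072,.039],12),ln([.058,-.138,.039],[.045,-.138,.039],12),
 ln([.058,.072,.039],[.0,.072,.039]),ln([.058,.072,.039],[.058,.11,.039])]
F=lambda q:score("w3",G,place(q,P))
print(search(F,[.5625,-.1815,.29],[.002,.002,.008]),F([.5625,-.1815,.29]))
print("pred rows of far rim outer/inner/floor", proj("w3",place([.5625,-.1815,.29],[[.058,-.105,.039],[.054,-.105,.039],[.054,-.105,.028],[.058,-.072,.039],[.058,-.138,.039]])).round(1).tolist())
E
```

```text
cols 275-290, 340-352 rows 144-206
[210, 211, 211, 212, 202, 175, 178, 208, 221, 215, 205, 184, 176, 192, 194, 201, 206, 200, 183, 183, 183, 190, 196, 196, 204, 202, 182, 181, 184, 184, 191, 196, 167, 59, 58, 59, 60, 61, 60, 61, 61, 61, 61, 62, 67, 84, 103, 116, 126, 135, 144, 149, 151, 151, 152, 151, 151, 151, 151, 151, 150, 150]
[214, 212, 212, 212, 199, 155, 137, 189, 218, 220, 207, 183, 197, 228, 230, 230, 230, 230, 229, 229, 229, 224, 204, 166, 135, 121, 121, 120, 121, 121, 121, 121, 101, 59, 59, 58, 59, 61, 60, 59, 61, 61, 62, 61, 71, 91, 110, 122, 129, 133, 137, 143, 145, 143, 137, 133, 126, 106, 92, 84, 75, 68]
rows 200-206
[219, 219, 194, 160, 132, 119, 118, 119, 119, 116, 92, 108, 121, 131, 139, 147, 152, 153, 153, 153, 153, 153, 153, 153, 152, 152, 153, 152, 152, 152, 152, 152] [67, 68, 73, 71, 68, 68, 68, 67, 68, 68, 67, 67, 65, 64, 64, 61, 101, 118, 117, 113, 118, 120, 121, 120, 120, 120, 120, 120]
(array([ 0.55494444, -0.18542593,  0.29474074]), np.float32(238.73654)) 142.71036
pred rows of far rim outer/inner/floor [[316.3, 150.8], [316.2, 156.3], [316.1, 155.3], [271.7, 150.5], [360.8, 151.0]]
```

```bash
python3 - <<'E'
from h import *
ld("w3");g=cv2.cvtColor(D["w3"]["color"],cv2.COLOR_RGB2GRAY)
for a,b in((152,155),(158,164),(164,170)): print(a,"262:",g[a:b,262:284].mean(0).astype(int).tolist(),"348:",g[a:b,348:370].mean(0).astype(int).tolist())
for x in(.058,.05,.045): print(proj("w3",place([.5625,-.1815,.29],[[x,-.072,.039],[x,-.076,.039],[x,-.134,.039],[x,-.138,.039]])).round(1).tolist())
s,p,r=state();print(p, r.as_matrix()[:,0])
im=cv2.resize(D["w3"]["color"][135:215,235:395,::-1],None,fx=5,fy=5,interpolation=cv2.INTER_CUBIC);cv2.imwrite("pics/w3c.png",im)
E
```

```text
152 262: [210, 211, 213, 212, 210, 209, 211, 212, 211, 209, 210, 211, 212, 213, 216, 217, 205, 203, 214, 217, 216, 216] 348: [215, 215, 215, 215, 215, 214, 215, 215, 214, 215, 215, 214, 215, 215, 215, 215, 215, 216, 202, 176, 200, 213]
158 262: [86, 96, 103, 108, 145, 182, 207, 210, 209, 208, 209, 210, 212, 213, 213, 213, 197, 195, 220, 223, 215, 191] 348: [229, 229, 228, 227, 226, 226, 227, 227, 226, 226, 227, 228, 187, 128, 180, 226, 229, 214, 190, 203, 213, 212]
164 262: [111, 110, 108, 99, 84, 69, 92, 105, 142, 156, 199, 209, 210, 211, 210, 211, 209, 199, 218, 222, 216, 194] 348: [188, 201, 179, 164, 168, 168, 169, 182, 186, 186, 201, 205, 167, 125, 189, 227, 226, 209, 179, 185, 177, 173]
[[271.7, 150.5], [277.1, 150.5], [355.4, 151.0], [360.8, 151.0]]
[[271.9, 161.5], [277.3, 161.5], [355.1, 161.9], [360.5, 162.0]]
[[272.1, 168.3], [277.4, 168.3], [354.9, 168.7], [360.2, 168.7]]
[ 0.59295302 -0.27937589  0.28668729] [ 0.95637754  0.29212481 -0.00225684]
```

```bash
cat >> h.py <<'E'
def back(n,px,zt): # pixel -> tool frame at plane z_tool=zt
    f=D[n];T=np.array(f["T_tool_cam"]);u=cv2.undistortPoints(np.array([[px]],float),f["K"],f["distortion"])[0,0]
    d=T[:3,:3]@[u[0],u[1],1];o=T[:3,3];return (o+d*(zt-o[2])/d[2])*1000
E
python3 - <<'E'
from h import *
ld("w3")
zr=.2855-.039
print("rim outer far L,R",back("w3",(278.5,149.6),zr),back("w3",(366.2,149.6),zr),"inner",back("w3",(283,155.5),zr),back("w3",(361,155.6),zr))
print("carrier top far",back("w3",(311,190),.102),"bottom far",back("w3",(311,176.6),.156),"top L,R",back("w3",(254.3,202),.102),back("w3",(368,202),.102))
P=[state() for _ in range(3)];print([x[1].round(4).tolist() for x in P],[x[2].as_quat().round(4).tolist() for x in P])
from cell import imaging
imaging.grab_frame("wrist");x=state();print(x[1].round(4),x[2].as_quat().round(4))
E
```

```text
rim outer far L,R [ 59.64737723 -23.52590526 246.5       ] [ 59.57425864  41.59808752 246.5       ] inner [ 55.34833931 -20.26165906 246.5       ] [ 55.20972942  37.866292   246.5       ]
carrier top far [ 49.61891281   0.35557483 102.        ] bottom far [ 49.46676117   0.44600327 156.        ] top L,R [ 44.48642218 -23.9615078  102.        ] [ 44.43105162  24.80094357 102.        ]
[[0.593, -0.2794, 0.2867], [0.593, -0.2794, 0.2867], [0.593, -0.2794, 0.2867]] [[0.989, 0.1477, -0.001, 0.0008], [0.989, 0.1477, -0.001, 0.0008], [0.989, 0.1477, -0.001, 0.0008]]
[ 0.5935 -0.2799  0.2878] [ 0.989   0.1476 -0.      0.0017]
```

Emit:
step_arm([
  [0.01, 0.042, 0, 0, 0, 0],
  [0.01, 0.042, 0.05, 0, 0, 0],
  [0.01, 0.042, 0.12, 0, 0, 0],
  [0.01, 0.042, 0.2, 0, 0, 0],
  [0.01, 0.042, 0.28, 0, 0, 0],
  [0.01, 0.042, 0.34, 0, 0, 0],
  [0.01, 0.042, 0.37, 0, 0, 0],
  [0.01, 0.042, 0.37, 0, 0, 0],
  [0.01, 0.042, 0.37, 0, 0, 0],
  [0.01, 0.042, 0.37, 0, 0, 0],
])

```text
clock: 8.27
tool_pos: [0.5978, -0.2889, 0.2128]
tcp_rot: [0.002, 0.989, 0.147, -0.0]
wrist_force: [-0.4, -0.2, -3.5]
width: 0.144
grip_force: 50.0
```

```bash
python3 - <<'E'
from h import *
f=snap("w4");s,p,r=state();print(p,r.as_quat().round(4),s["wrist_force"])
im=cv2.resize(np.clip(f["color"][110:230,225:395,::-1]*1.0,0,255).astype(np.uint8),None,fx=4.7,fy=4.7,interpolation=cv2.INTER_CUBIC);cv2.imwrite("pics/w4.png",im)
g=cv2.cvtColor(f["color"],cv2.COLOR_RGB2GRAY)
zr=p[2]-.039
# expected pixels if centred at (-.45,.4)mm
T=np.array(f["T_tool_cam"]);Ti=np.linalg.inv(T)
def pt(P):
    P=np.array(P,float);c=P@Ti[:3,:3].T+Ti[:3,3];return cv2.projectPoints(c,np.zeros(3),np.zeros(3),f["K"],f["distortion"])[0][:,0].round(1).tolist()
print("exp rim outer LR, inner LR, carrier bottom far L,R, near-side outer at x=0:",pt([[.0575,-.0326,zr],[.0575,.0334,zr],[.0535,-.0286,zr],[.0535,.0294,zr],[.0495,-.025,.156],[.0495,.025,.156]]))
for c in(272,280,345,352): print(c,"rows120:",g[120:200,c:c+4].mean(1).astype(int).tolist())
for rr in(150,158,166): print(rr,"cols225:",g[rr:rr+3,225:290].mean(0).astype(int).tolist(),"cols345:",g[rr:rr+3,345:405].mean(0).astype(int).tolist())
E
```

```text
[ 0.59776889 -0.2887952   0.21291703] [ 9.891e-01  1.472e-01 -3.000e-04  1.700e-03] [-0.01567269  0.159822   -3.30052411]
exp rim outer LR, inner LR, carrier bottom far L,R, near-side outer at x=0: [[254.1, 159.4], [367.6, 159.3], [261.2, 166.4], [360.5, 166.3], [264.4, 176.6], [355.9, 176.5]]
272 rows120: [214, 212, 211, 210, 211, 209, 208, 208, 209, 209, 210, 210, 210, 209, 209, 208, 208, 210, 211, 212, 213, 213, 213, 213, 212, 213, 213, 215, 215, 214, 212, 211, 211, 211, 210, 209, 209, 210, 212, 205, 167, 113, 117, 168, 213, 227, 222, 211, 195, 180, 213, 234, 233, 233, 233, 233, 203, 60, 59, 59, 59, 59, 61, 60, 59, 60, 62, 62, 68, 84, 103, 116, 125, 134, 142, 150, 152, 152, 152, 153]
280 rows120: [209, 208, 209, 210, 211, 212, 213, 214, 215, 216, 216, 215, 213, 212, 212, 211, 210, 210, 210, 210, 211, 210, 208, 206, 206, 205, 205, 205, 206, 206, 206, 205, 206, 205, 205, 206, 208, 211, 212, 189, 132, 132, 139, 165, 213, 227, 222, 212, 199, 176, 201, 234, 234, 218, 160, 121, 101, 60, 61, 60, 62, 60, 60, 62, 62, 62, 63, 63, 69, 85, 103, 117, 124, 135, 143, 150, 151, 151, 150, 151]
345
[... 2040 characters left out ...]
12, 212, 213, 212, 211, 211, 211, 211, 212, 212, 212]
166 cols225: [42, 47, 104, 143, 194, 201, 201, 207, 211, 213, 213, 212, 213, 212, 213, 213, 212, 210, 209, 209, 209, 210, 213, 191, 194, 206, 209, 208, 210, 209, 209, 209, 209, 209, 209, 210, 209, 210, 210, 210, 210, 211, 210, 210, 211, 210, 211, 207, 209, 211, 211, 211, 210, 211, 211, 211, 211, 211, 212, 211, 211, 212, 211, 211, 211] cols345: [213, 213, 215, 214, 214, 214, 214, 214, 213, 213, 213, 214, 213, 214, 200, 163, 198, 214, 214, 214, 214, 213, 210, 209, 208, 208, 210, 212, 213, 214, 214, 214, 215, 215, 216, 217, 216, 215, 215, 214, 214, 213, 213, 194, 195, 205, 206, 212, 215, 183, 165, 175, 202, 211, 209, 207, 207, 209, 210, 212]
```

```bash
python3 - <<'E'
from h import *
ld("w4");g=cv2.cvtColor(D["w4"]["color"],cv2.COLOR_RGB2GRAY)
for rr in(163,170,173,178,184,190): print(rr,"242:",g[rr:rr+3,242:268].mean(0).astype(int).tolist(),"350:",g[rr:rr+3,350:378].mean(0).astype(int).tolist())
E
```

```text
163 242: [210, 211, 211, 211, 211, 212, 197, 197, 203, 203, 203, 203, 203, 203, 203, 203, 203, 203, 202, 203, 203, 202, 202, 203, 202, 201] 350: [194, 194, 193, 193, 194, 193, 193, 193, 197, 179, 141, 134, 197, 213, 214, 215, 214, 212, 212, 210, 211, 212, 212, 212, 214, 214, 215, 214]
170 242: [209, 208, 206, 205, 206, 207, 192, 192, 202, 203, 205, 194, 165, 122, 102, 113, 136, 215, 229, 230, 232, 232, 233, 232, 231, 230] 350: [212, 222, 183, 121, 142, 179, 194, 197, 191, 165, 170, 175, 200, 207, 206, 210, 211, 210, 208, 208, 209, 209, 209, 209, 203, 205, 209, 190]
173 242: [208, 208, 209, 211, 212, 213, 186, 191, 216, 220, 221, 209, 186, 132, 101, 135, 218, 232, 233, 234, 235, 236, 236, 235, 234, 233] 350: [184, 212, 170, 104, 122, 204, 229, 225, 208, 189, 146, 118, 121, 120, 151, 199, 211, 191, 171, 172, 173, 197, 205, 186, 146, 136, 142, 132]
178 242: [202, 210, 213, 213, 214, 213, 197, 196, 214, 220, 220, 212, 190, 137, 101, 111, 116, 138, 218, 233, 234, 236, 222, 181, 125, 90] 350: [58, 60, 58, 59, 61, 67, 83, 122, 126, 116, 115, 120, 121, 120, 120, 121, 119, 122, 122, 121, 123, 123, 123, 122, 120, 120, 121, 123]
184 242: [66, 117, 139, 143, 200, 209, 207, 197, 210, 219, 220, 216, 197, 145, 106, 109, 192, 201, 161, 106, 67, 64, 63, 62, 62, 63] 350: [62, 63, 63, 63, 62, 64, 62, 62, 63, 63, 63, 76, 96, 111, 116, 117, 118, 121, 122, 121, 120, 120, 120, 120, 122, 120, 120, 119]
190 242: [72, 51, 43, 42, 65, 98, 157, 170, 201, 217, 219, 218, 188, 129, 101, 105, 109, 111, 112, 114, 114, 114, 113, 113, 114, 113] 350: [120, 120, 120, 121, 121, 120, 121, 121, 119, 120, 120, 120, 118, 109, 101, 95, 91, 110, 120, 124, 125, 127, 125, 125, 121, 119, 117, 116]
```

View pics/w4.png

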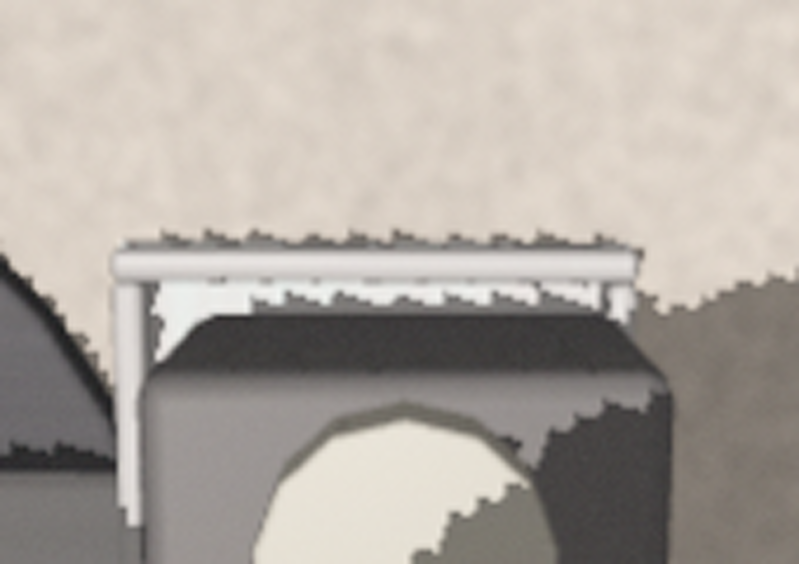

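```bash
python3 - <<'E'
from h import *
ld("w4");s,p,r=state();zr=.2128-.039;print(p,r.as_quat().round(4))
print("outer L,R",back("w4",(249,161.8),zr),back("w4",(360.8,161.8),zr),"inner",back("w4",(255.8,169),zr),back("w4",(353.5,169),zr),"carrier bot",back("w4",(311,177),.156),"top LR",back("w4",(255.8,195),.102),back("w4",(368,195),.102))
E
```

```text
[ 0.59776889 -0.2887952   0.21291703] [ 9.891e-01  1.472e-01 -3.000e-04  1.700e-03]
outer L,R [ 56.13299746 -35.61085524 173.8       ] [ 56.07096922  29.48082722 173.8       ] inner [ 51.98655914 -31.79647521 173.8       ] [ 51.93078473  25.33351237 173.8       ] carrier bot [ 49.24761854   0.4445622  156.        ] top LR [ 47.50004132 -23.21749241 102.        ] [ 47.44643791  24.6985035  102.        ]
```

w4 shows the dock rim's outer corners at (249,162) and (361,162), and the carrier centre at u≈311. So the dock lies about 3.7 mm toward tool −y and 1.2 mm toward −x. I'll correct by that much.

Emit:
step_arm([
  [-0.006, -0.0185, 0, 0, 0, 0],
  [-0.006, -0.0185, 0, 0, 0, 0],
  [-0.006, -0.0185, 0.02, 0, 0, 0],
  [-0.006, -0.0185, 0.04, 0, 0, 0],
  [-0.006, -0.0185, 0.04, 0, 0, 0],
  [-0.006, -0.0185, 0.04, 0, 0, 0],
])

```text
clock: 8.82
tool_pos: [0.5946, -0.2851, 0.2031]
tcp_rot: [0.001, 0.989, 0.147, -0.002]
wrist_force: [-0.7, -0.0, -3.3]
width: 0.147
grip_force: 50.0
```

```bash
python3 - <<'E'
from h import *
f=snap("w5");s,p,r=state();print(p,r.as_quat().round(4),s["wrist_force"])
g=cv2.cvtColor(f["color"],cv2.COLOR_RGB2GRAY)
for c in(275,340): print(c,"rows158:",g[158:182,c:c+8].mean(1).astype(int).tolist())
for rr in(172,178,184): print(rr,"236:",g[rr:rr+4,236:270].mean(0).astype(int).tolist(),"346:",g[rr:rr+4,346:386].mean(0).astype(int).tolist())
zr=p[2]-.039;Ti=np.linalg.inv(np.array(f["T_tool_cam"]))
P=np.array([[.0575,-.0326,zr],[.0575,.0334,zr],[.0535,-.0286,zr],[.0535,.0294,zr]])
print(cv2.projectPoints(P@Ti[:3,:3].T+Ti[:3,3],np.zeros(3),np.zeros(3),f["K"],f["distortion"])[0][:,0].round(1).tolist())
E
```

```text
[ 0.59482835 -0.28520687  0.20333858] [ 9.891e-01  1.472e-01 -1.500e-03  8.000e-04] [ 0.71065146 -0.21491954 -3.42386373]
275 rows158: [134, 121, 153, 202, 223, 225, 217, 205, 179, 187, 225, 233, 233, 233, 230, 221, 201, 155, 101, 59, 59, 60, 59, 61]
340 rows158: [143, 110, 145, 192, 219, 224, 217, 207, 192, 198, 222, 229, 229, 229, 229, 218, 173, 134, 102, 59, 59, 58, 59, 60]
172 236: [78, 64, 49, 44, 54, 92, 155, 179, 206, 210, 210, 209, 208, 210, 212, 213, 215, 215, 201, 193, 209, 220, 220, 217, 199, 157, 113, 107, 183, 196, 220, 231, 234, 235] 346: [215, 207, 167, 141, 139, 161, 165, 165, 187, 193, 192, 212, 218, 218, 224, 226, 183, 125, 144, 191, 226, 231, 221, 208, 191, 165, 155, 158, 174, 181, 182, 152, 134, 139, 139, 131, 123, 122, 120, 121]
178 236: [110, 110, 109, 104, 92, 76, 55, 41, 54, 92, 116, 151, 159, 203, 212, 213, 211, 210, 210, 193, 204, 218, 221, 219, 202, 168, 121, 103, 100, 87, 89, 85, 69, 59] 346: [57, 59, 58, 59, 59, 58, 59, 60, 61, 67, 75, 89, 109, 118, 121, 122, 109, 100, 107, 147, 168, 169, 164, 169, 157, 133, 121, 121, 121, 121, 120, 119, 120, 121, 120, 121, 122, 121, 121, 120]
184 236: [107, 107, 107, 107, 107, 108, 105, 100, 89, 73, 52, 41, 45, 76, 100, 169, 180, 189, 203, 188, 200, 214, 202, 169, 126, 84, 65, 62, 63, 62, 63, 63, 62, 60] 346: [62, 62, 63, 60, 62, 62, 62, 62, 61, 61, 59, 59, 59, 60, 61, 72, 79, 88, 104, 116, 121, 122, 120, 117, 113, 117, 121, 119, 119, 119, 120, 120, 120, 122, 121, 121, 121, 120, 121, 119]
[[252.0, 160.6], [369.8, 160.5], [259.3, 167.8], [362.4, 167.7]]
```

Emit:
step_arm([
  [0.004, 0.006, 0.0, 0, 0, 0],
  [0.004, 0.006, 0.02, 0, 0, 0],
  [0.004, 0.006, 0.04, 0, 0, 0],
  [0.004, 0.006, 0.06, 0, 0, 0],
  [0.004, 0.006, 0.075, 0, 0, 0],
  [0.004, 0.006, 0.082, 0, 0, 0],
  [0.004, 0.006, 0.082, 0, 0, 0],
])

```text
clock: 9.45
tool_pos: [0.5957, -0.286, 0.1865]
tcp_rot: [0.001, 0.989, 0.147, -0.002]
wrist_force: [0.3, -0.2, -2.9]
width: 0.145
grip_force: 50.0
```

Emit:
step_arm([
  [0, 0, 0.005, 0, 0, 0],
  [0, 0, 0.01, 0, 0, 0],
  [0, 0, 0.01, 0, 0, 0],
])

```text
clock: 9.7
tool_pos: [0.5959, -0.2862, 0.1852]
tcp_rot: [0.001, 0.989, 0.147, -0.001]
wrist_force: [0.4, -0.1, -3.7]
width: 0.144
grip_force: 50.0
```

Emit:
step_arm([
  [0, 0, 0.004, 0, 0, 0],
  [0, 0, 0.008, 0, 0, 0],
  [0, 0, 0.008, 0, 0, 0],
])

```text
clock: 9.95
tool_pos: [0.596, -0.2863, 0.1847]
tcp_rot: [0.001, 0.989, 0.147, -0.001]
wrist_force: [-2.7, 0.0, 2.2]
width: 0.146
grip_force: 50.0
```

Emit:
step_arm([
  [0, 0, 0.002, 0, 0, 0],
  [0, 0, 0.002, 0, 0, 0],
  [0, 0, 0.002, 0, 0, 0],
  [0, 0, 0.002, 0, 0, 0],
  [0, 0, 0.002, 0, 0, 0],
], jaw=-0.3)

```text
clock: 10.37
tool_pos: [0.5961, -0.2862, 0.1832]
tcp_rot: [0.001, 0.989, 0.147, -0.001]
wrist_force: [0.1, 0.3, 0.7]
width: 0.355
grip_force: 0.0
```

Emit:
step_arm([
  [0, 0, -0.05, 0, 0, 0],
  [0, 0, -0.15, 0, 0, 0],
  [0, 0, -0.3, 0, 0, 0],
  [0, 0, -0.45, 0, 0, 0],
  [0, 0, -0.6, 0, 0, 0],
  [0, 0, -0.6, 0, 0, 0],
  [0, 0, -0.6, 0, 0, 0],
])

```text
clock: 10.95
tool_pos: [0.5969, -0.2863, 0.3063]
tcp_rot: [0.003, 0.989, 0.147, 0.001]
wrist_force: [-0.2, 0.2, -0.7]
width: 0.349
grip_force: 0.0
```

```bash
python3 - <<'E'
from h import *
f=snap("w6");s,p,r=state();print(p,r.as_quat().round(4),s["wrist_force"],s["width"])
from cell import imaging
for n in("top","scene"): D[n]=imaging.grab_frame(n)
pickle.dump({n:D[n] for n in("top","scene")},open("f1.pkl","wb"))
g=cv2.cvtColor(f["color"],cv2.COLOR_RGB2GRAY)
# knob: dark blob, in tool frame; candidates
m=(g<45).astype(np.uint8);n,l,st,c=cv2.connectedComponentsWithStats(m)
for i in range(1,n):
    if st[i,4]>150 and st[i,1]<340: print(st[i].tolist(),c[i].round(1).tolist())
# caps of placed carrier: bright circles height .094 ; fin
print("pred cap centres",proj("w6",place([.563,-.184,.29],[[.035,-.105,.094],[-.035,-.105,.094],[0,-.105,.122],[0,0,.07],[0,0,.1]])).round(1).tolist())
E
```

```text
[ 0.59620557 -0.2858914   0.30412946] [ 9.891e-01  1.472e-01 -7.000e-04  1.400e-03] [-0.54125912  0.31440917 -0.45942965] 0.34852987324645535
[15, 0, 62, 50, 2073] [49.7, 22.8]
[205, 0, 31, 41, 660] [225.9, 23.3]
[136, 194, 76, 88, 2609] [169.7, 236.1]
[298, 213, 23, 64, 1337] [309.1, 244.6]
[0, 217, 30, 59, 1392] [12.2, 244.6]
[216, 286, 191, 116, 3238] [310.6, 358.0]
pred cap centres [[304.7, 194.1], [304.6, 290.2], [304.4, 254.8], [165.8, 235.0], [151.9, 245.4]]
```

```bash
python3 - <<'E'
from h import *
for n in("w1","w6","w5"): ld(n)
hub=[.5652,-.1857,.293]
G={n:grad(n,1.) for n in("w1","w6","w5","top","scene")}
sd={n:G[n].std() for n in G}
def K(z): return np.r_[circ(.03,z-.022),rect(.056,.016,z+.01)]
for ns in(["w6"],["w5","w6"],["w1","w6","w5"],["top","scene"]):
    best=[]
    for z in np.arange(.05,.11,.002):
        for dx in np.arange(-.006,.0061,.001):
            for dy in np.arange(-.006,.0061,.001):
                p=[hub[0]+dx,hub[1]+dy,hub[2]];best.append((sum(score(n,G[n],place(p,K(z)))/sd[n] for n in ns),z,dx,dy))
    best.sort(reverse=True);print(ns,[np.round(b,4).tolist() for b in best[:4]])
E
```

```text
['w6'] [[2.0679, 0.09, 0.0, -0.001], [2.0331, 0.088, -0.001, 0.0], [2.0149, 0.084, -0.003, 0.001], [1.9816, 0.094, 0.001, -0.002]]
['w5', 'w6'] [[4.8947, 0.088, -0.001, 0.0], [4.8239, 0.086, -0.002, 0.001], [4.6177, 0.09, 0.001, -0.001], [4.5694, 0.09, 0.0, -0.001]]
['w1', 'w6', 'w5'] [[7.0709, 0.088, -0.001, 0.0], [6.634, 0.09, 0.0, -0.001], [6.3231, 0.086, -0.002, 0.001], [6.2651, 0.088, 0.0, -0.001]]
['top', 'scene'] [[4.7725, 0.088, -0.002, 0.002], [4.6848, 0.088, -0.001, 0.002], [4.6843, 0.086, -0.002, 0.002], [4.6522, 0.09, -0.002, 0.002]]
```

```bash
python3 - <<'E'
from h import *
ld("w6");D.update(pickle.load(open("f1.pkl","rb")))
hub=[.5648,-.1856,.293]
print(state()[0]["qpos"])
for ns in(["w6"],["top"],["scene"]):
    G={n:grad(n) for n in ns};best=[]
    for z0 in(.028,.032,.036,.04):
        P=np.r_[rect(.1,.05,.054+z0,0,-.105),rect(.036,.014,.094+z0,0,-.105)]
        F=lambda q:sum(score(n,G[n],place(q,P)) for n in ns)
        q,b=search(F,hub,[.0015,.0015,.006],3);best.append((round(float(b),1),z0,q.round(4).tolist()))
    print(ns,best)
go([*hub[:2],.30],tooldown(.293));go([*hub[:2],.168],tooldown(.293))
E
```

```text
[-0.55095614  0.40787578  1.30589961 -0.0031201   1.43125587  0.7248259 ]
['w6'] [(115.1, 0.028, [0.5681, -0.1856, 0.295]), (131.2, 0.032, [0.5686, -0.1853, 0.2923]), (135.3, 0.036, [0.5701, -0.1846, 0.2857]), (118.5, 0.04, [0.57, -0.1846, 0.2917])]
['top'] [(46.2, 0.028, [0.5671, -0.1798, 0.2583]), (45.4, 0.032, [0.5641, -0.1788, 0.2843]), (44.4, 0.036, [0.5706, -0.1811, 0.313]), (44.5, 0.04, [0.5706, -0.1796, 0.3063])]
['scene'] [(67.0, 0.028, [0.566, -0.1844, 0.2737]), (67.3, 0.032, [0.569, -0.1831, 0.2717]), (67.1, 0.036, [0.5671, -0.1823, 0.317]), (67.3, 0.04, [0.5695, -0.1809, 0.3197])]
row [-0.002, -0.523, 0.01, -0.0, 0.004, 0.002] n>=2.5 clock 11.1 F [ 0.3 -0.4  0.2]
row [0.001, -0.523, 0.67, -0.0, 0.004, 0.002] n>=4.1 clock 11.1 F [ 0.3 -0.4  0.2]
```

Emit:
step_arm([
  [0, -0.1, 0, 0, 0, 0],
  [0, -0.25, 0, 0, 0, 0],
  [0, -0.42, 0, 0, 0, 0],
  [0, -0.523, 0, 0, 0.004, 0],
  [0, -0.523, 0, 0, 0.004, 0],
  [0, -0.523, 0, 0, 0.004, 0],
  [0, -0.523, 0, 0, 0.004, 0],
])

```text
clock: 11.68
tool_pos: [0.5659, -0.1864, 0.3023]
tcp_rot: [0.001, 0.989, 0.147, 0.0]
wrist_force: [0.6, -0.6, -0.4]
width: 0.35
grip_force: 0.0
```

```bash
python3 - <<'E'
from h import *
f=snap("w7");s,p,r=state();print(p,r.as_quat().round(4))
hub=[.5648,-.1856,.293];G=grad("w7",1.)
def C(y0,z0): return np.r_[rect(.1,.05,.054+z0,0,y0),rect(.036,.014,.094+z0,0,y0)]
for y0 in(-.105,.105):
    for z0 in(.022,.028,.034,.04):
        q,b=search(lambda q:score("w7",G,place(q,C(y0,z0))),hub,[.0015,.0015,.006],3);print(y0,z0,round(float(b),1),q.round(4),place(q,[[0,y0,0]])[0].round(4))
b=[]
for z in np.arange(.08,.096,.002):
  for dx in np.arange(-.005,.0051,.001):
    for dy in np.arange(-.005,.0051,.001):
      b.append((float(score("w7",G,place([hub[0]+dx,hub[1]+dy,.293],np.r_[circ(.03,z-.022),rect(.056,.016,z+.01)]))),z,dx,dy))
b.sort(reverse=True);print([np.round(x,4).tolist() for x in b[:3]])
im=f["color"];hsv=cv2.cvtColor(im,cv2.COLOR_RGB2HSV);g=cv2.cvtColor(im,cv2.COLOR_RGB2GRAY)
n,l,st,c=cv2.connectedComponentsWithStats((g<45).astype(np.uint8))
print([(st[i].tolist(),c[i].round(1).tolist()) for i in range(1,n) if st[i,4]>300])
go([*hub[:2],.168],tooldown(.293))
E
```

```text
[ 0.56606559 -0.18685649  0.30235883] [9.892e-01 1.469e-01 4.000e-04 7.000e-04]
-0.105 0.022 170.5 [ 0.5651 -0.1883  0.289 ] [ 0.5951 -0.2889  0.    ]
-0.105 0.028 160.6 [ 0.5655 -0.1854  0.2983] [ 0.5963 -0.2858  0.    ]
-0.105 0.034 173.1 [ 0.5671 -0.1823  0.3003] [ 0.5982 -0.2826  0.    ]
-0.105 0.04 160.2 [ 0.5681 -0.1793  0.293 ] [ 0.5985 -0.2798  0.    ]
0.105 0.022 187.3 [ 0.5616 -0.1843  0.2977] [ 0.5308 -0.0839  0.    ]
0.105 0.028 173.3 [ 0.5641 -0.1861  0.2943] [ 0.5337 -0.0856  0.    ]
0.105 0.034 180.9 [ 0.5691 -0.1873  0.3117] [ 0.5369 -0.0873  0.    ]
0.105 0.04 172.8 [ 0.5691 -0.1901  0.2877] [ 0.5393 -0.0894  0.    ]
[[100.2796, 0.088, 0.0, 0.0], [97.311, 0.09, 0.0, 0.0], [97.1699, 0.086, -0.001, 0.0]]
[([199, 0, 34, 48, 799], [222.1, 27.1]), ([370, 0, 30, 39, 635], [380.7, 21.9]), ([267, 193, 108, 96, 5273], [311.5, 237.8]), ([445, 213, 43, 66, 2272], [466.4, 244.8]), ([129, 217, 44, 64, 1647], [153.7, 246.2]), ([249, 283, 28, 114, 1275], [261.6, 345.7]), ([349, 286, 30, 109, 1225], [360.4, 346.8]), ([61, 347, 168, 133, 15035], [150.9, 414.5]), ([394, 347, 172, 133, 18590], [480.6, 416.2])]
row [-0.005, -0.009, 0.672, 0.002, -0.001, 0.002] n>=3.2 clock 11.73 F [ 0.6  0.  -0.7]
```

Both carriers sit symmetrically about the hub at the same height, so the placing is good. Next I'll take the knob.

Emit:
step_arm([
  [-0.005, -0.007, 0.1, 0, 0, 0],
  [-0.005, -0.007, 0.25, 0, 0, 0],
  [-0.005, -0.007, 0.4, 0, 0, 0],
  [-0.005, -0.007, 0.5, 0, 0, 0],
  [-0.005, -0.007, 0.58, 0, 0, 0],
  [-0.005, -0.007, 0.64, 0, 0, 0],
  [-0.005, -0.007, 0.665, 0, 0, 0],
  [-0.005, -0.007, 0.665, 0, 0, 0],
])

```text
clock: 12.4
tool_pos: [0.5643, -0.1858, 0.1683]
tcp_rot: [-0.0, 0.989, 0.147, -0.001]
wrist_force: [0.2, -0.0, -0.5]
width: 0.349
grip_force: 0.0
```

Emit:
step_arm([
  [0, 0, 0, 0, 0, 0],
  [0, 0, 0, 0, 0, 0],
  [0, 0, 0, 0, 0, 0],
  [0, 0, 0, 0, 0, 0],
  [0, 0, 0, 0, 0, 0],
  [0, 0, 0, 0, 0, 0],
], jaw=-1, squeeze=30)

```text
clock: 12.9
tool_pos: [0.5651, -0.185, 0.1711]
tcp_rot: [0.001, 0.989, 0.147, 0.002]
wrist_force: [-0.3, 1.2, 4.0]
width: 0.165
grip_force: 30.0
```

Emit:
step_arm([
  [0, 0, 0, 0, 0, 0.05],
  [0, 0, 0, 0, 0, 0.11],
  [0, 0, 0, 0, 0, 0.17],
  [0, 0, 0, 0, 0, 0.23],
  [0, 0, 0, 0, 0, 0.29],
  [0, 0, 0, 0, 0, 0.35],
  [0, 0, 0, 0, 0, 0.41],
  [0, 0, 0, 0, 0, 0.47],
  [0, 0, 0, 0, 0, 0.53],
])

```text
clock: 13.65
tool_pos: [0.5652, -0.1858, 0.1712]
tcp_rot: [0.002, 0.991, -0.131, 0.002]
wrist_force: [-0.4, -0.9, 3.3]
width: 0.169
grip_force: 30.0
```

```bash
python3 - <<'E'
from h import *
s,p,r=state();m=r.as_matrix();print("yaw",np.arctan2(m[1,0],m[0,0]),s["ft_torque"],s["wrist_force"],s["width"])
E
```

```text
yaw -0.26186427708780263 [-0.49212309 -0.02332806 -0.03222913] [-0.42425534 -0.88393314  3.28038182] 0.16878467644189524
```

Emit:
step_arm([
  [0, 0, 0, 0, 0, 0.06],
  [0, 0, 0, 0, 0, 0.12],
  [0, 0, 0, 0, 0, 0.18],
  [0, 0, 0, 0, 0, 0.24],
  [0, 0, 0, 0, 0, 0.3],
  [0, 0, 0, 0, 0, 0.32],
  [0, 0, 0, 0, 0, 0.32],
])

```text
clock: 14.23
tool_pos: [0.5649, -0.1863, 0.1711]
tcp_rot: [0.002, 0.956, -0.293, 0.002]
wrist_force: [-2.4, -4.5, 5.6]
width: 0.168
grip_force: 30.0
```

```bash
python3 - <<'E'
from h import *
s,p,r=state();m=r.as_matrix();print("yaw",np.arctan2(m[1,0],m[0,0]),s["ft_torque"],s["wrist_force"],s["width"])
E
```

```text
yaw -0.5939703382565185 [-0.94797328  0.1843337  -0.17851064] [-2.44089191 -4.51081567  5.58684385] 0.16820812567708895
```

Emit:
step_arm([
  [0, 0, 0, 0, 0, 0],
  [0, 0, 0, 0, 0, 0],
  [0, 0, 0, 0, 0, 0],
  [0, 0, 0, 0, 0, 0],
  [0, 0, 0, 0, 0, 0],
], jaw=-0.3)

```text
clock: 14.65
tool_pos: [0.5645, -0.1845, 0.1696]
tcp_rot: [-0.0, 0.956, -0.293, 0.0]
wrist_force: [-0.6, 0.9, -0.4]
width: 0.348
grip_force: 0.0
```

Emit:
step_arm([
  [0, 0, -0.1, 0, 0, 0],
  [0, 0, -0.25, 0, 0, 0],
  [0, 0, -0.4, 0, 0, 0],
  [0, 0, -0.55, 0, 0, 0],
  [0, 0, -0.7, 0, 0, 0],
  [0, 0, -0.8, 0, 0, 0],
  [0, 0, -0.8, 0, 0, 0],
  [0, 0, -0.8, 0, 0, 0],
])

```text
clock: 15.32
tool_pos: [0.5646, -0.1847, 0.3308]
tcp_rot: [0.0, 0.956, -0.293, 0.002]
wrist_force: [0.2, 0.4, -0.9]
width: 0.351
grip_force: 0.0
```

```bash
python3 - <<'E'
from h import *
f=snap("w8");s,p,r=state();print(p,s["clock"],s["wrist_force"]);hub=[.5648,-.1856];G=grad("w8",1.)
for z in(.086,.088,.09):
  b=[(float(score("w8",G,place([hub[0]+dx,hub[1]+dy,.293-a],rect(.056,.016,z+.01)))),round(a,2),dx,dy) for a in np.arange(-.2,1.3,.03) for dx in(-.004,-.002,0,.002,.004) for dy in(-.004,-.002,0,.002,.004)]
  b.sort(reverse=True);print(z,b[:3])
def C(y0,z0): return np.r_[rect(.1,.05,.054+z0,0,y0),rect(.036,.014,.094+z0,0,y0)]
for y0 in(-.105,.105):
    q,b=search(lambda q:score("w8",G,place(q,C(y0,.028))),[*hub,.293],[.0015,.0015,.006],3);print(y0,b,q.round(4))
E
```

```text
[ 0.56399942 -0.18444141  0.32923848] 15.3667 [ 0.37364881  0.5746827  -1.12407902]
0.086 [(98.46937561035156, np.float64(1.27), 0.004, -0.004), (95.9798355102539, np.float64(1.24), 0.004, -0.004), (93.95951080322266, np.float64(1.21), 0.004, -0.004)]
0.088 [(90.61144256591797, np.float64(0.94), 0.004, -0.004), (89.99282836914062, np.float64(1.27), 0.004, -0.004), (89.1493148803711, np.float64(0.91), 0.004, -0.004)]
0.09 [(86.06849670410156, np.float64(0.94), 0.004, -0.004), (85.3440170288086, np.float64(0.91), 0.004, -0.004), (84.8610610961914, np.float64(1.27), 0.004, -0.004)]
-0.105 132.38916 [ 0.5658 -0.1859  0.2923]
0.105 105.7572 [ 0.562  -0.1869  0.2757]
```

```bash
python3 - <<'E'
from h import *
ld("w8");ld("w7")
for n in("w7","w8"):
  G=grad(n,1.)
  print(n,[(round(a,2),int(max(score(n,G,place([.5648+dx,-.1856+dy,.293-a],np.r_[rect(.056,.016,.098),circ(.03,.066)])) for dx in(-.002,-.001,0,.001,.002) for dy in(-.002,-.001,0,.001,.002)))) for a in np.arange(-.3,1.5,.1)])
E
```

```text
w7 [(np.float64(-0.3), 89), (np.float64(-0.2), 91), (np.float64(-0.1), 94), (np.float64(0.0), 100), (np.float64(0.1), 89), (np.float64(0.2), 84), (np.float64(0.3), 79), (np.float64(0.4), 77), (np.float64(0.5), 75), (np.float64(0.6), 73), (np.float64(0.7), 77), (np.float64(0.8), 79), (np.float64(0.9), 82), (np.float64(1.0), 86), (np.float64(1.1), 89), (np.float64(1.2), 94), (np.float64(1.3), 95), (np.float64(1.4), 94)]
w8 [(np.float64(-0.3), 106), (np.float64(-0.2), 99), (np.float64(-0.1), 90), (np.float64(0.0), 86), (np.float64(0.1), 82), (np.float64(0.2), 82), (np.float64(0.3), 82), (np.float64(0.4), 84), (np.float64(0.5), 87), (np.float64(0.6), 88), (np.float64(0.7), 90), (np.float64(0.8), 94), (np.float64(0.9), 108), (np.float64(1.0), 103), (np.float64(1.1), 97), (np.float64(1.2), 95), (np.float64(1.3), 92), (np.float64(1.4), 90)]
```

The score peaks at 0.9 rad (it was at 0 before the turn), so the knob is locked. The gripper is clear, so I'm handing in.

```bash
python3 -c "
from cell import workorder;print(workorder.close_job())"
```

```text
the job is handed in; nothing more can be done
None
```

I stood the grey tall balance carrier from the rack's middle bay in the empty dock, turned the knob clockwise to about 0.9 rad (locked, by camera check after release), and handed the job in at about 15 s of the 53 s; no verdict was returned.

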